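# Pack the chisels into the log builder's caddy

## Task

Put the three chisels away in the wooden caddy, each lying flat on the floor of the bay whose liner has the colour of its handle (either way round); set them down, do not drop them. The screwdrivers have the same handles but do not belong in the caddy: leave them where they lie on the bench.

Things in the scene. Friction and masses are not known exactly. Their poses are not given: they have to be found in the camera images.
- caddy: Shallow open tray of pale wood, fixed to the bench, 192 (its x) by 258 mm (its y). Three bays side by side along y, centres 84 mm apart, each 180 mm long (x) by 78 mm wide inside. Outer walls 6 mm thick, tops 20 mm above the bench; dividers 6 mm thick, tops 16 mm above it. Origin: centre of the underside, on the bench, z up. Turned at most 0.2 rad.
- liner_red: Flat red sheet, fixed, 2 mm thick, covering the floor of one bay of the caddy: it marks the red bay (which bay changes). 180 mm along its x (the bay's length) by 78 mm along its y, parallel to the caddy's axes. Origin: centre of its underside, 6 mm above the bench; a tool lies on its top, 2 mm higher.
- liner_yellow: Flat yellow sheet, fixed, 2 mm thick, covering the floor of one bay of the caddy: it marks the yellow bay (which bay changes). 180 mm along its x (the bay's length) by 78 mm along its y, parallel to the caddy's axes. Origin: centre of its underside, 6 mm above the bench; a tool lies on its top, 2 mm higher.
- liner_blue: Flat blue sheet, fixed, 2 mm thick, covering the floor of one bay of the caddy: it marks the blue bay (which bay changes). 180 mm along its x (the bay's length) by 78 mm along its y, parallel to the caddy's axes. Origin: centre of its underside, 6 mm above the bench; a tool lies on its top, 2 mm higher.
- chisel_red: Loose chisel, red handle, broad flat steel blade; 150 mm long, 0.12 kg, lying flat. Origin: mid-length, on the underside; x runs from handle to cutting edge, z up. Handle: bar 26 mm wide (y), 24 mm high, x = -75 to 10 mm; collar to 22 mm; blade 28 mm wide, 5 mm thick, to 75 mm. Balances at x = -8 mm: grip there, across y, from above. Within 0.45 rad of world x, blade toward or away from the robot.
- chisel_yellow: Loose chisel, yellow handle, broad flat steel blade; 150 mm long, 0.12 kg, lying flat. Origin: mid-length, on the underside; x runs from handle to cutting edge, z up. Handle: bar 26 mm wide (y), 24 mm high, x = -75 to 10 mm; collar to 22 mm; blade 28 mm wide, 5 mm thick, to 75 mm. Balances at x = -8 mm: grip there, across y, from above. Within 0.45 rad of world x, blade toward or away from the robot.
- chisel_blue: Loose chisel, blue handle, broad flat steel blade; 150 mm long, 0.12 kg, lying flat. Origin: mid-length, on the underside; x runs from handle to cutting edge, z up. Handle: bar 26 mm wide (y), 24 mm high, x = -75 to 10 mm; collar to 22 mm; blade 28 mm wide, 5 mm thick, to 75 mm. Balances at x = -8 mm: grip there, across y, from above. Within 0.45 rad of world x, blade toward or away from the robot.
- driver_red: Look-alike that stays: a screwdriver with the same red handle as the red chisel (26 mm wide, 24 mm high, x = -75 to +10 mm) but a thin round shaft, 7 mm in diameter, to x = 75 mm instead of a broad blade. Loose, about 0.09 kg. Origin: middle of its length, on the underside; x points along it from handle to tip, z up.
- driver_yellow: Look-alike that stays: a screwdriver with the same yellow handle as the yellow chisel (26 mm wide, 24 mm high, x = -75 to +10 mm) but a thin round shaft, 7 mm in diameter, to x = 75 mm instead of a broad blade. Loose, about 0.09 kg. Origin: middle of its length, on the underside; x points along it from handle to tip, z up.
- driver_blue: Look-alike that stays: a screwdriver with the same blue handle as the blue chisel (26 mm wide, 24 mm high, x = -75 to +10 mm) but a thin round shaft, 7 mm in diameter, to x = 75 mm instead of a broad blade. Loose, about 0.09 kg. Origin: middle of its length, on the underside; x points along it from handle to tip, z up.
Mind the look-alikes: they are no part of the job. What is shaped like the chisel_yellow but white is not meant. Leave any white look-alike of the chisel_red alone.

How it is judged:
At the end, for the whole second after the job is handed in: Each chisel lies flat (within 0.1 rad), right side up, on the liner of its own colour: middle within 20 mm lengthwise and 30 mm crosswise of the liner's, origin at most 6 mm above the liner's; all released and at rest; each screwdriver within 25 mm of where it lay (x of chisel_red in the frame of liner_red between -0.02 and 0.02 m and y of chisel_red in the frame of liner_red between -0.03 and 0.03 m and z of chisel_red in the frame of liner_red between -0.002 and 0.006 m and angle between each of chisel_red, chisel_yellow, chisel_blue's own z axis and vertical below 0.1 rad and linear speed of each of chisel_red, chisel_yellow, chisel_blue below 0.02 m/s and angular speed of each of chisel_red, chisel_yellow, chisel_blue below 0.2 rad/s and contact force between the fingers and chisel_red below 0.05 N and x of chisel_yellow in the frame of liner_yellow between -0.02 and 0.02 m and y of chisel_yellow in the frame of liner_yellow between -0.03 and 0.03 m and z of chisel_yellow in the frame of liner_yellow between -0.002 and 0.006 m and contact force between the fingers and chisel_yellow below 0.05 N and x of chisel_blue in the frame of liner_blue between -0.02 and 0.02 m and y of chisel_blue in the frame of liner_blue between -0.03 and 0.03 m and z of chisel_blue in the frame of liner_blue between -0.002 and 0.006 m and contact force between the fingers and chisel_blue below 0.05 N and distance of each of driver_red, driver_yellow, driver_blue from where it was at the start of the episode below 0.025 m); the robot touches nothing.
It fails at once if a screwdriver is moved more than 25 mm from where it lay (distance of any of driver_red, driver_yellow, driver_blue from where it was at the start of the episode above 0.025 m).
It fails at once if a chisel is dropped or thrown: not held by the fingers while its middle is more than 70 mm above the bench ((height (world z) of chisel_red above 0.07 m and contact force between the fingers and chisel_red below 0.01 N) or (height (world z) of chisel_yellow above 0.07 m and contact force between the fingers and chisel_yellow below 0.01 N) or (height (world z) of chisel_blue above 0.07 m and contact force between the fingers and chisel_blue below 0.01 N)).
It also fails if it takes over 96 s, if anything falls off the work surface, if the arm or the gripper's body presses on something with over 40 N, if the wrist force passes 120 N, or if a joint passes its speed limit or range.

## Robot

A 6-joint arm with a two-finger parallel gripper is mounted at the origin on the work surface. World frame = base frame: x ahead of the robot, y to its left, z up, the work surface at z = 0. Lengths are in m, angles in rad, forces in N, time in s.
With the tool pointing down it reaches from about 0.35 to 0.85 m from the base axis. Payload 8.1 kg.
Tool frame: the origin (TCP) lies at the very end of the fingers, on their centre line; the grasp point (between the pads) lies robot.grip_point_offset behind it (robot.grip_point_offset is the distance from the TCP to the grasp point, in m); z points along the fingers, y is the line along which they close (so a half turn about z gives the same grasp; the last joint's range is limited). The gripper opens to 93 mm and grips with 3 to 60 N. Pads are 15 mm wide; open, the fingers measure 128 mm over their backs; the gripper's body (75 mm by 188 mm) begins 65 mm behind the grasp point.
Start: joints at [1.034, 0.13, 1.488, -0, 1.523, -0.085], TCP at [0.262, 0.54, 0.219] pointing down, gripper open.
Joint ranges: [-2.96, 2.96], [-0.89, 2.26], [0.02, 2.5], [-1.34, 4.48], [0, 2.73], [-2.66, 2.66]. Speed limits (rad/s): [2.39, 2.39, 2.79, 3.14, 3.14, 3.14].

## Interface

Orientations are given as a rotation vector (axis times angle).
In Python, from plant import robot, eyes gives the robot as it stands. The module is installed in compiled form; this text tells all that it offers.
- The arm moves only by the tool apply_moves, never from a script. Its argument "steps" is one flat list of numbers, 7 for each row, row after row: the shift along the tool's x, y, z in units of 30 mm (1.0 is 30 mm), then the turn, a rotation vector about the tool's x, y, z in units of 6 degrees (1.0 is 6 degrees), then the opening in per cent of the stroke, from 0 (shut) to 100 (fully open). In form: [dx, dy, dz, ax, ay, az, fingers, dx, dy, dz, ax, ay, az, fingers, ...]. A call has 1 to 12 rows; each row shifts and turns the commanded pose from where the row before left it, along the tool's axes as they then stand; what a row does not reach is not made up. A row lasts 1/12 s, in which the tool goes at most 41.7 mm and 7.16 degrees, less where a joint would pass 70% of its speed; a pose out of reach is approached as far as the arm can. A call is refused whole if a number of a shift passes 1 or a number of a turn 1, either way. A call with a gripper value outside its range is refused whole. The fingers move at their own pace and stop on an object; "grip_force" is the grip in N (left out, the last holds). Time passes only in rows, so rows that do not move let the fingers close. It gives the time, the measured TCP pose, the force, the opening and the grip force at its end, in the units of the state.
- robot.read_state(): the state, without advancing time (a new reading comes with each control period).
- eyes.read_camera(name): name is "side" or "top" or "wrist"; returns the picture (480x640x3 uint8, red, green, blue); there is no depth.
- eyes.calibration(name): a dict with "K" (3x3 intrinsics, pixels), "k1" (the pictures are not rectified: a ray, as slopes to the right and down, at radius r is drawn at 1 + k1 r^2 times it, then the intrinsics apply), "R" (3x3) and "t" (3): a world point X has camera coordinates R X + t. Camera axes: x right, y down, z forward; pixel columns grow to the right and rows downward; lengths in m; the calibration is good to about 2 mm. A picture is of the moment at which its call begins: read the wrist's pose just before it. calibration takes no time and is no camera call; for the wrist camera it gives the pose at the moment of the call.
- robot.close_job(): hands the job in; it is judged then, once.
Trained networks look in the newest picture that a camera, given by its name, has taken for a name from the list of things; names that differ only in an ending like _2 or _b are one class to them, and where a whole thing is asked for, a point or a joint stands for the part that bears it (a point fixed in the world has none). Each returns a list of dicts, best first, with "conf" (0 to 1); they miss things now and then, are a little off and sometimes report something else, mostly with a low value. They report only what shows in the picture. A call takes as long as a camera call. They do not tell look-alikes from the thing itself.
- eyes.search_frame(camera, thing): "rect" ([left, top, width, height] in pixels, round what is visible of it).
- eyes.place_of(camera, thing): "xy" ([column, row] in pixels: a listed point, or the origin of a listed thing).
The state is a dict: "t": time; "q": joint angles; "dq": joint speeds; "joint_torque": joint torques, N m; "tool_pos": TCP position; "orientation": TCP orientation; "force": force on the tool from outside, world axes, zero at the start; "wrist_torque": the same for the moment, N m; "opening": finger opening in m; "gripper_force": force on a finger pad.
Only numpy, scipy, OpenCV 4.12 (cv2) and the standard library are available. Lean on these libraries where they do the work, as an engineer would, in place of code of your own. Each camera call takes 0.05 s, during which the arm holds its last target. There are 200 camera calls.

## Working session

There is one attempt and no reset: what is moved stays moved. The work goes in short steps, Python scripts to look and compute and a tool call to move; the robot and the scene stay as the last step left them, time stands still between calls to the robot, and variables do not carry over. Pictures are saved under pics/ and viewed, at most 14 in all, crops included, and the job is handed in when it is done.

Besides the shell and the picture viewer there is one more tool, called in YAML: its name, and indented under it one key for each argument. apply_moves: Moves the arm, as the interface text tells. Its arguments: {"type":"object","properties":{"steps":{"type":"array"},"grip_force":{"type":"number"}},"required":["steps"]}

```bash
mkdir -p pics; cat > h.py <<'E'
import numpy as np, cv2
from plant import robot, eyes
def ray_to_plane(cam,uv,z):
    c=eyes.calibration(cam);K=np.array(c["K"]);R=np.array(c["R"]);t=np.array(c["t"])
    d=np.array([(uv[0]-K[0,2])/K[0,0],(uv[1]-K[1,2])/K[1,1]]);s=d.copy()
    for _ in range(30): s=d/(1+c["k1"]*(s@s))
    w=R.T@np.array([s[0],s[1],1]);o=-R.T@t
    return o+w*(z-o[2])/w[2]
def pix(cam,X):
    c=eyes.calibration(cam);K=np.array(c["K"]);p=np.array(c["R"])@X+np.array(c["t"])
    s=p[:2]/p[2];s=s*(1+c["k1"]*(s@s));return K[:2,:2]@s+K[:2,2]
def save(cam,name):
    im=eyes.read_camera(cam);cv2.imwrite(f"pics/{name}.png",cv2.cvtColor(im,cv2.COLOR_RGB2BGR));return im
E
python3 - <<'E'
from h import *
im=save("top","top0")
for n in ["chisel_red","chisel_yellow","chisel_blue","driver_red","driver_yellow","driver_blue","liner_red","liner_yellow","liner_blue","caddy"]:
    r=eyes.place_of("top",n)
    z=.008 if 'liner' in n else .012
    print(n,[(np.round(a["xy"]),round(a["conf"],2),np.round(ray_to_plane("top",a["xy"],z)[:2],3)) for a in r[:4]])
s=robot.read_state();print(s["tool_pos"],s["orientation"],s["opening"],s["t"],s["q"])
print([k for k in dir(robot) if k[0]!='_'],robot.grip_point_offset)
E
```

```text
chisel_red [(array([393., 269.]), 0.78, array([ 0.45 , -0.198])), (array([514., 323.]), 0.67, array([ 0.365, -0.447]))]
chisel_yellow [(array([278., 298.]), 0.81, array([0.366, 0.035])), (array([339., 266.]), 0.64, array([ 0.444, -0.085]))]
chisel_blue [(array([444., 202.]), 0.97, array([ 0.607, -0.298]))]
driver_red [(array([400., 197.]), 0.7, array([ 0.607, -0.201]))]
driver_yellow [(array([341., 188.]), 0.75, array([ 0.616, -0.074]))]
driver_blue [(array([442., 274.]), 0.61, array([ 0.45, -0.3 ]))]
liner_red [(array([185., 201.]), 0.88, array([0.554, 0.26 ]))]
liner_yellow [(array([140., 206.]), 0.94, array([0.531, 0.355]))]
liner_blue [(array([221., 204.]), 0.72, array([0.555, 0.182])), (array([338., 267.]), 0.21, array([ 0.443, -0.084]))]
caddy []
[0.26191317 0.53979046 0.21862681] [-7.03665876e-01 -3.06171590e+00  1.04070749e-04] 0.0925770677311649 0.55 [ 1.03358678e+00  1.30400753e-01  1.48821447e+00  3.34485696e-05
  1.52305778e+00 -8.54024407e-02]
['IKError', 'close_job', 'grip_point_offset', 'read_state'] 0.0188
```

View pics/top0.png

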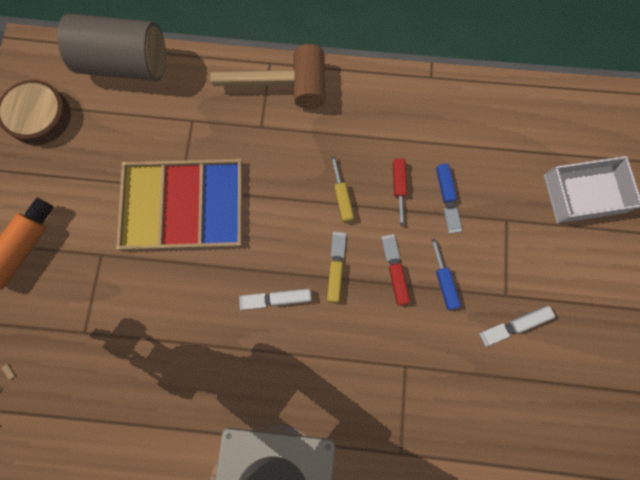

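```bash
python3 - <<'E'
from h import *
im=eyes.read_camera("top")
cv2.imwrite("pics/crop1.png",cv2.cvtColor(cv2.resize(im[145:325,310:480],None,fx=3.2,fy=3.2,interpolation=cv2.INTER_CUBIC),cv2.COLOR_RGB2BGR))
hsv=cv2.cvtColor(im,cv2.COLOR_RGB2HSV)
M={'red':((hsv[...,0]<5)|(hsv[...,0]>174)),'yellow':(hsv[...,0]>21)&(hsv[...,0]<35),'blue':(hsv[...,0]>105)&(hsv[...,0]<128)}
c=eyes.calibration("top");print("cam",-np.array(c["R"]).T@c["t"])
for k,m in M.items():
    m=(m&(hsv[...,1]>150)&(hsv[...,2]>60)).astype(np.uint8)
    n,l,st,ce=cv2.connectedComponentsWithStats(m)
    for i in range(1,n):
        if st[i,4]<150: continue
        ys,xs=np.where(l==i);z=.008 if st[i,4]>1500 else .022
        P=np.array([ray_to_plane("top",(x,y),z)[:2] for x,y in zip(xs,ys)],np.float32)
        (ct,sz,an)=cv2.minAreaRect(P)
        w=np.linalg.eigh(np.cov(P.T))[1][:,1]
        print(k,st[i,4],np.round(ce[i]),"mean",P.mean(0).round(4),"rect",np.round(ct,4),np.round(sz,3),round(an,1),"axis",round(np.arctan2(w[1],w[0])%np.pi,3))
E
```

```text
cam [ 0.29942991 -0.05615527  0.92981901]
red 452 [399. 177.] mean [ 0.649  -0.1968] rect [ 0.6484 -0.1969] [0.084 0.027] 6.5 axis 0.105Traceback (most recent call last):
  File "<stdin>", line 13, in <module>
  File "h.py", line 4, in ray_to_plane
    c=eyes.calibration(cam);K=np.array(c["K"]);R=np.array(c["R"]);t=np.array(c["t"])
ValueError: time passes only in moves, steps and waits
```

View pics/crop1.png

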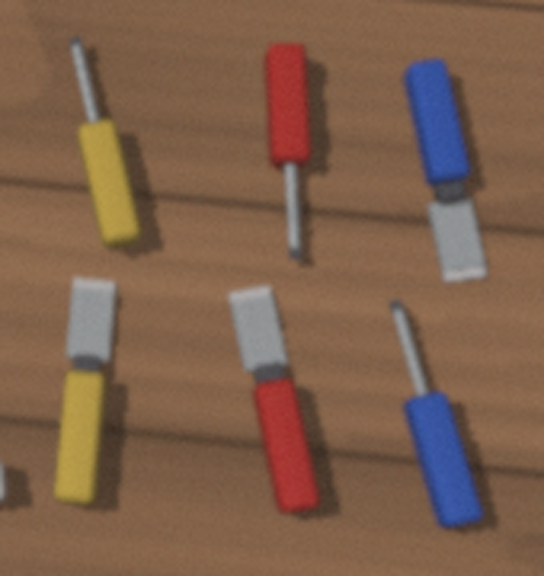

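The crop settles which tools are which. The chisels have broad blades: yellow near (337,267), red near (395,270), blue near (449,198). The thin-shaft screwdrivers at (343,190), (401,192) and (446,275) stay, as do the white look-alikes at (276,299) and (518,326).

```bash
cat > h.py <<'E'
import numpy as np, cv2
from plant import robot, eyes
def save(cam,name):
    im=eyes.read_camera(cam);cv2.imwrite(f"pics/{name}.png",cv2.cvtColor(im,cv2.COLOR_RGB2BGR));return im
def plane(c,uv,z):
    K=np.array(c["K"]);R=np.array(c["R"]);t=np.array(c["t"]);uv=np.atleast_2d(np.asarray(uv,float))
    s=cv2.undistortPoints(uv.reshape(-1,1,2),K,np.array([c["k1"],0,0,0.])).reshape(-1,2)
    w=np.c_[s,np.ones(len(s))]@R;o=-R.T@t
    return (o+w*((z-o[2])/w[:,2])[:,None])[:,:2]
def blobs(im,c,amin=150,big=1500,zt=.022):
    hsv=cv2.cvtColor(im,cv2.COLOR_RGB2HSV);H=hsv[...,0];out=[]
    M={'red':((H<5)|(H>174)),'yellow':(H>21)&(H<35),'blue':(H>105)&(H<128)}
    for k,m in M.items():
        m=(m&(hsv[...,1]>150)&(hsv[...,2]>60)).astype(np.uint8)
        n,l,st,ce=cv2.connectedComponentsWithStats(m)
        for i in range(1,n):
            if st[i,4]<amin: continue
            ys,xs=np.where(l==i);P=plane(c,np.c_[xs,ys],.008 if st[i,4]>big else zt).astype(np.float32)
            ct,sz,an=cv2.minAreaRect(P);w=np.linalg.eigh(np.cov(P.T))[1][:,1]
            print(k,st[i,4],ce[i].round(),"mean",P.mean(0).round(4),"rect",np.round(ct,4),np.round(sz,3),"axis",round(float((np.arctan2(w[1],w[0])+np.pi/2)%np.pi-np.pi/2),3))
E
python3 - <<'E'
from h import *
im=eyes.read_camera("top");blobs(im,eyes.calibration("top"))
s=robot.read_state();R=cv2.Rodrigues(np.array(s["orientation"]))[0];print(R.round(3))
E
```

```text
red 452 [400. 177.] mean [ 0.6491 -0.1969] rect [ 0.6484 -0.1971] [0.084 0.027] axis 0.105
red 2623 [181. 205.] mean [0.5445 0.2674] rect [0.5464 0.268 ] [0.176 0.074] axis 0.137
red 527 [399. 284.] mean [ 0.4178 -0.2105] rect [ 0.4181 -0.2105] [0.083 0.027] axis 0.276
yellow 2154 [142. 204.] mean [0.5362 0.3507] rect [0.5353 0.3519] [0.172 0.071] axis 0.148
yellow 385 [343. 202.] mean [ 0.5819 -0.0815] rect [ 0.5815 -0.0817] [0.083 0.024] axis 0.302
yellow 402 [334. 281.] mean [ 0.4107 -0.0783] rect [ 0.4104 -0.0785] [0.082 0.023] axis -0.01
blue 2309 [221. 203.] mean [0.5563 0.1824] rect [0.5577 0.183 ] [0.17  0.067] axis 0.13
blue 401 [446. 183.] mean [ 0.6464 -0.2969] rect [ 0.6468 -0.297 ] [0.079 0.025] axis 0.249
blue 456 [448. 288.] mean [ 0.4195 -0.3101] rect [ 0.4202 -0.3097] [0.079 0.025] axis 0.333
[[-0.9    0.437  0.   ]
 [ 0.437  0.9    0.   ]
 [-0.     0.    -1.   ]]
```

```bash
cat > g.py <<'E'
import sys
from h import *
x,y,z,th=map(float,sys.argv[1:5])
s=robot.read_state();R=cv2.Rodrigues(np.array(s["orientation"]))[0];p=np.array(s["tool_pos"])
yaw=np.arctan2(-R[0,1],R[1,1])
d=R.T@(np.array([x,y,z])-p)/.03
print("t",round(s["t"],2),"pos",p.round(4),"yaw",yaw.round(3),"Rz",R[:,2].round(3),"d",d.round(2),"az",round(-(th-yaw)/np.radians(6),2),"open",round(s["opening"],4),"F",np.round(s["force"],1),"gf",round(float(np.max(s["gripper_force"])),2))
E
python3 g.py 0.435 -0.079 0.12 0
```

```text
t 0.65 pos [0.2619 0.5398 0.2187] yaw -0.452 Rz [ 0.  0. -1.] d [-14.2  -16.04   3.29] az -4.31 open 0.0931 F [-0.8  0.  -0.8] gf 0.0
```

apply_moves:
  steps: [-0.71, -0.8, 0.16, 0, 0, 0, 70, -0.71, -0.8, 0.16, 0, 0, 0, 70, -0.71, -0.8, 0.16, 0, 0, 0, 70, -0.71, -0.8, 0.16, 0, 0, 0, 70, -0.71, -0.8, 0.16, 0, 0, 0, 70, -0.71, -0.8, 0.16, 0, 0, 0, 70, -0.71, -0.8, 0.16, 0, 0, 0, 70, -0.71, -0.8, 0.16, 0, 0, 0, 70, -0.71, -0.8, 0.16, 0, 0, 0, 70, -0.71, -0.8, 0.16, 0, 0, 0, 70, -0.71, -0.8, 0.16, 0, 0, 0, 70, -0.71, -0.8, 0.16, 0, 0, 0, 70]
  grip_force: 25

```text
t: 1.65
tool_pos: [0.3664, 0.1677, 0.1611]
orientation: [0.703, 3.061, 0.001]
force: [0.2, -0.4, 0.0]
opening: 0.0648
gripper_force: 0.0
```

apply_moves:
  steps: [-0.71, -0.8, 0.16, 0, 0, 0, 70, -0.71, -0.8, 0.16, 0, 0, 0, 70, -0.71, -0.8, 0.16, 0, 0, 0, 70, -0.71, -0.8, 0.16, 0, 0, 0, 70, -0.71, -0.8, 0.16, 0, 0, 0, 70, -0.71, -0.8, 0.16, 0, 0, 0, 70, -0.71, -0.8, 0.16, 0, 0, 0, 70, -0.71, -0.8, 0.16, 0, 0, -0.7, 70, 0, 0, 0, 0, 0, -0.9, 70, 0, 0, 0, 0, 0, -0.9, 70, 0, 0, 0, 0, 0, -0.9, 70, 0, 0, 0, 0, 0, -0.9, 70]

```text
t: 2.65
tool_pos: [0.4356, -0.0784, 0.1226]
orientation: [0.003, -3.142, -0.0]
force: [0.0, 0.0, -0.2]
opening: 0.0648
gripper_force: 0.0
```

```bash
python3 - <<'E'
from h import *
im=save("wrist","w1");blobs(im,eyes.calibration("wrist"),400,10**9,.024)
E
python3 g.py 0.435 -0.079 0.004 0
```

```text
red 4668 [141. 214.] mean [ 0.4198 -0.2087] rect [ 0.421  -0.2082] [0.083 0.032] axis 0.29
yellow 730 [307. 199.] mean [ 0.4088 -0.0896] rect [ 0.4115 -0.086 ] [0.022 0.083] axis -0.039
yellow 659 [306. 380.] mean [ 0.5526 -0.0903] rect [ 0.5571 -0.0882] [0.044 0.029] axis 0.627
blue 3856 [ 25. 222.] mean [ 0.4265 -0.3012] rect [ 0.4235 -0.3044] [0.079 0.038] axis 0.207
blue 673 [625. 289.] mean [0.4756 0.159 ] rect [0.4721 0.1585] [0.046 0.02 ] axis 1.25
t 2.7 pos [ 0.4357 -0.0783  0.1227] yaw 0.009 Rz [ 0. -0. -1.] d [ 0.02 -0.02  3.96] az 0.09 open 0.065 F [0.1 0.6 0.3] gf 0.0
```

View pics/w1.png

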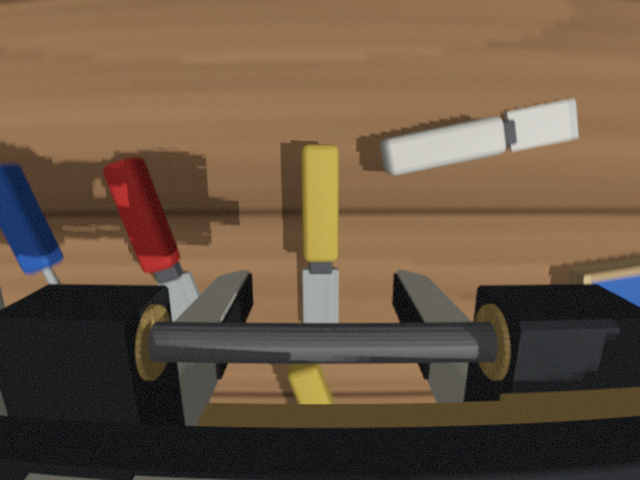

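The wrist picture shows the yellow handle at columns 303–338, centred between the fingers (centre at about column 321). The red chisel is at (143,214) and the white look-alike at (480,140), both clear of the fingers.

apply_moves:
  steps: [0, 0, 1, 0, 0, 0, 70, 0, 0, 1, 0, 0, 0, 70, 0, 0, 0.8, 0, 0, 0, 70, 0, 0, 0.6, 0, 0, 0, 70, 0, 0, 0.5, 0, 0, 0, 70, 0, 0, 0, 0, 0, 0, 70, 0, 0, 0, 0, 0, 0, 0, 0, 0, 0, 0, 0, 0, 0, 0, 0, 0, 0, 0, 0, 0, 0, 0, 0, 0, 0, 0, 0, 0, 0, 0, 0, 0, 0, 0, 0, 0, 0, 0, 0, 0, 0]

```text
t: 3.7
tool_pos: [0.4362, -0.0782, 0.0063]
orientation: [0.002, 3.14, -0.001]
force: [-0.2, -1.4, 0.5]
opening: 0.0296
gripper_force: 1.4
```

```bash
python3 g.py 0.435 -0.079 0.06 0
```

```text
t 3.7 pos [ 0.4362 -0.0782  0.0063] yaw -0.002 Rz [ 0.001 -0.    -1.   ] d [ 0.04 -0.03 -1.79] az -0.01 open 0.0296 F [-0.2 -1.4  0.5] gf 1.36
```

apply_moves:
  steps: [0, 0, 0, 0, 0, 0, 0, 0, 0, 0, 0, 0, 0, 0, 0, 0, 0, 0, 0, 0, 0, 0, 0, -0.3, 0, 0, 0, 0, 0, 0, -0.7, 0, 0, 0, 0, 0, 0, -0.9, 0, 0, 0, 0, 0, 0, 0, 0, 0, 0, 0]

```text
t: 4.28
tool_pos: [0.4385, -0.0787, 0.0676]
orientation: [0.002, 3.135, -0.003]
force: [0.8, -0.2, -0.2]
opening: 0.026
gripper_force: 25.0
```

```bash
python3 g.py 0.5266 0.350 0.063 0.137
```

```text
t 4.28 pos [ 0.4385 -0.0787  0.0676] yaw -0.001 Rz [ 0.006 -0.002 -1.   ] d [-2.92 14.3   0.15] az -1.32 open 0.026 F [ 0.8 -0.2 -0.2] gf 25.0
```

apply_moves:
  steps: [-0.2, 0.9, 0, 0, 0, 0, 0, -0.2, 0.95, 0, 0, 0, 0, 0, -0.2, 0.95, 0, 0, 0, 0, 0, -0.2, 0.95, 0, 0, 0, 0, 0, -0.2, 0.95, 0, 0, 0, 0, 0, -0.2, 0.95, 0, 0, 0, 0, 0, -0.2, 0.95, 0, 0, 0, 0, 0, -0.2, 0.95, 0, 0, 0, 0, 0, -0.2, 0.95, 0, 0, 0, 0, 0, -0.2, 0.95, 0, 0, 0, 0, 0, -0.2, 0.95, 0, 0, 0, 0, 0, -0.2, 0.95, 0, 0, 0, 0, 0]

```text
t: 5.28
tool_pos: [0.5077, 0.2638, 0.0622]
orientation: [-0.002, -3.141, 0.0]
force: [1.1, 0.4, -0.6]
opening: 0.026
gripper_force: 25.0
```

apply_moves:
  steps: [-0.2, 0.95, 0, 0, 0, 0, 0, -0.2, 0.95, 0, 0, 0, 0, 0, -0.12, 0.95, 0, 0, 0, 0, 0, 0, 0, 0, 0, 0, -0.7, 0, 0, 0, 0, 0, 0, -0.62, 0, 0, 0, 0, 0, 0, 0, 0, 0, 0, 0, 0, 0, 0, 0]

```text
t: 5.87
tool_pos: [0.5234, 0.3477, 0.0621]
orientation: [0.212, -3.133, 0.001]
force: [-0.2, -0.4, -1.1]
opening: 0.0254
gripper_force: 25.0
```

```bash
python3 - <<'E'
from h import *
save("wrist","w2");im=eyes.read_camera("top");blobs(im,eyes.calibration("top"))
E
python3 g.py 0.5266 0.350 0.0155 0.137
```

```text
red 449 [400. 177.] mean [ 0.6491 -0.1969] rect [ 0.6494 -0.197 ] [0.082 0.027] axis 0.111
red 2617 [181. 204.] mean [0.5453 0.2676] rect [0.5471 0.2677] [0.174 0.074] axis 0.136
red 532 [399. 284.] mean [ 0.4176 -0.2105] rect [ 0.4184 -0.2106] [0.083 0.028] axis 0.267
yellow 391 [344. 202.] mean [ 0.5813 -0.0819] rect [ 0.5815 -0.0818] [0.083 0.024] axis 0.305
yellow 861 [141. 225.] mean [0.4866 0.3379] rect [0.4905 0.3418] [0.085 0.073] axis -0.06
blue 1360 [221. 187.] mean [0.5871 0.1829] rect [0.5811 0.1838] [0.113 0.067] axis 0.189
blue 402 [446. 183.] mean [ 0.6463 -0.297 ] rect [ 0.6468 -0.2968] [0.08  0.025] axis 0.247
blue 458 [448. 288.] mean [ 0.4196 -0.3103] rect [ 0.4201 -0.31  ] [0.08  0.024] axis 0.338
t 5.97 pos [0.5237 0.3475 0.0624] yaw 0.134 Rz [-0. -0. -1.] d [-0.11  0.07  1.56] az -0.03 open 0.026 F [ 0.7 -1.5 -0.3] gf 25.0
```

View pics/w2.png

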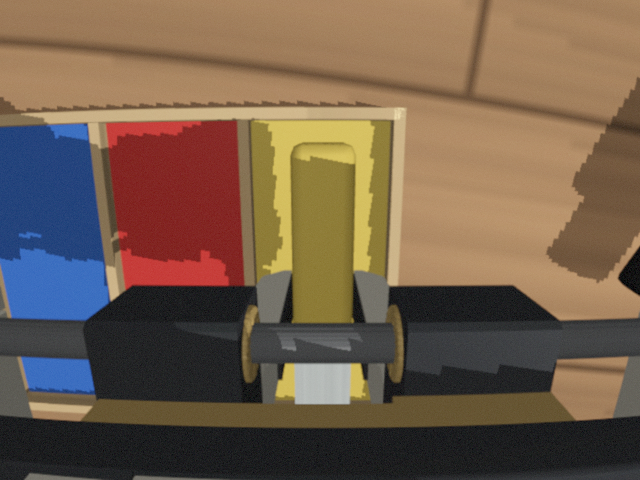

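The held chisel sits in the middle of the yellow bay (handle columns 292–355, bay 250–392) and parallel to its walls. I'm setting it down with a small opening.

apply_moves:
  steps: [-0.1, 0.07, 0, 0, 0, 0, 0, 0, 0, 0.6, 0, 0, 0, 0, 0, 0, 0.5, 0, 0, 0, 0, 0, 0, 0.3, 0, 0, 0, 0, 0, 0, 0.15, 0, 0, 0, 0, 0, 0, 0.07, 0, 0, 0, 0, 0, 0, 0, 0, 0, 0, 0, 0, 0, 0, 0, 0, 0, 36, 0, 0, 0, 0, 0, 0, 36, 0, 0, 0, 0, 0, 0, 36, 0, 0, 0, 0, 0, 0, 36]

```text
t: 6.88
tool_pos: [0.5269, 0.3505, 0.0144]
orientation: [-0.214, 3.134, 0.001]
force: [-0.4, -1.0, 0.4]
opening: 0.0334
gripper_force: 0.0
```

apply_moves:
  steps: [0, 0, -0.4, 0, 0, 0, 36, 0, 0, -0.8, 0, 0, 0, 36, 0, 0, -1, 0, 0, 0, 36, 0, 0, -0.8, 0, 0, 0, 60, 0, 0, 0, 0, 0, 0, 70]

```text
t: 7.3
tool_pos: [0.5302, 0.3524, 0.1121]
orientation: [-0.214, 3.125, 0.007]
force: [0.2, -0.8, 1.3]
opening: 0.0426
gripper_force: 0.0
```

```bash
python3 - <<'E'
from h import *
save("wrist","w3")
E
python3 g.py 0.4416 -0.2038 0.1 0.275
```

```text
t 7.35 pos [0.5292 0.3519 0.1094] yaw 0.137 Rz [ 0.007  0.004 -1.   ] d [  5.42 -17.95   0.22] az -1.32 open 0.0466 F [ 0.2  0.3 -0.7] gf 0.0
```

View pics/w3.png

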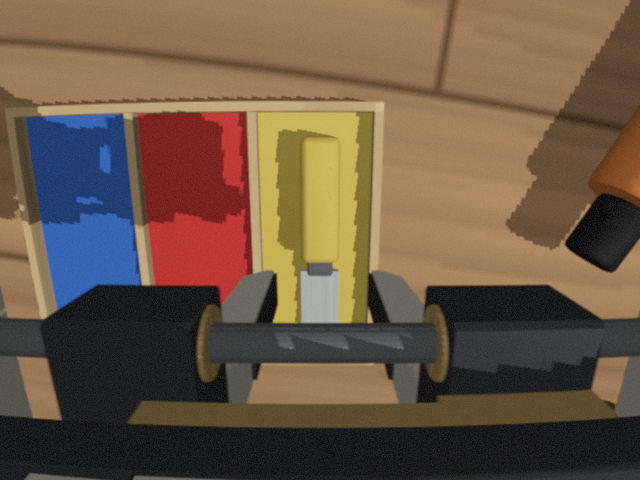

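Yellow lies centred in its bay (handle columns 302–340, bay 258–370). Next is the red chisel.

apply_moves:
  steps: [0.28, -0.94, 0, 0, 0, 0, 70, 0.28, -0.94, 0, 0, 0, 0, 70, 0.28, -0.94, 0, 0, 0, 0, 70, 0.28, -0.94, 0, 0, 0, 0, 70, 0.28, -0.94, 0, 0, 0, 0, 70, 0.28, -0.94, 0, 0, 0, 0, 70, 0.28, -0.94, 0, 0, 0, 0, 70, 0.28, -0.94, 0, 0, 0, 0, 70, 0.28, -0.94, 0, 0, 0, 0, 70, 0.28, -0.94, 0, 0, 0, 0, 70, 0.28, -0.94, 0, 0, 0, 0, 70, 0.28, -0.94, 0, 0, 0, 0, 70]

```text
t: 8.35
tool_pos: [0.4718, 0.0001, 0.1036]
orientation: [0.215, -3.133, -0.0]
force: [0.6, 0.4, 0.7]
opening: 0.0652
gripper_force: 0.0
```

apply_moves:
  steps: [0.28, -0.94, 0, 0, 0, 0, 70, 0.28, -0.94, 0, 0, 0, 0, 70, 0.28, -0.94, 0, 0, 0, 0, 70, 0.28, -0.94, 0, 0, 0, 0, 70, 0.28, -0.94, 0, 0, 0, 0, 70, 0.28, -0.94, 0, 0, 0, 0, 70, 0.28, -0.94, 0, 0, 0, 0, 70, 0, 0, 0, 0, 0, -0.7, 70, 0, 0, 0, 0, 0, -0.6, 70, 0, 0, 0, 0, 0, 0, 70]

```text
t: 9.18
tool_pos: [0.4408, -0.2026, 0.1035]
orientation: [0.429, -3.111, -0.001]
force: [-0.6, 0.9, 0.5]
opening: 0.0651
gripper_force: 0.0
```

```bash
python3 - <<'E'
from h import *
im=save("wrist","w4");blobs(im,eyes.calibration("wrist"),400,10**9,.024)
E
python3 g.py 0.4416 -0.2038 0.0055 0.275
```

```text
red 4708 [316. 207.] mean [ 0.4186 -0.2134] rect [ 0.4202 -0.2129] [0.083 0.025] axis 0.273
blue 5449 [171. 169.] mean [ 0.4192 -0.3097] rect [ 0.4205 -0.3092] [0.082 0.029] axis 0.326
t 9.23 pos [ 0.4409 -0.2022  0.1036] yaw 0.271 Rz [-0.001  0.001 -1.   ] d [-0.01 -0.06  3.27] az -0.04 open 0.0651 F [0.8 0.2 0.3] gf 0.0
```

View pics/w4.png

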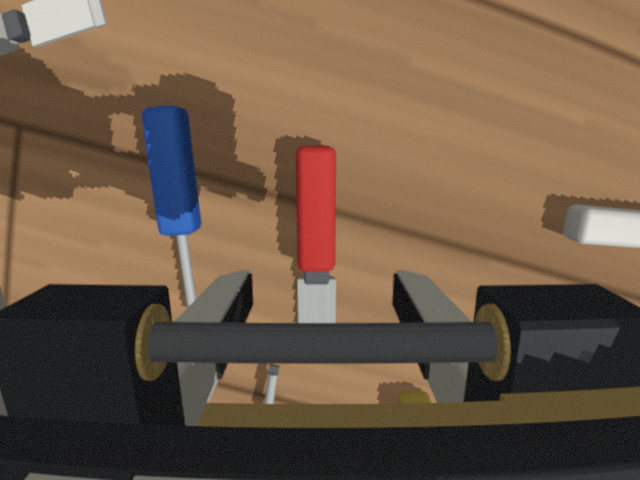

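The red chisel handle (column 316) is aligned and about 2 mm left of the finger centre at 321. The blue driver at (185,200) is well outside the fingers.

apply_moves:
  steps: [0, -0.08, 0.8, 0, 0, 0, 70, 0, 0, 0.9, 0, 0, 0, 70, 0, 0, 0.7, 0, 0, 0, 70, 0, 0, 0.5, 0, 0, 0, 70, 0, 0, 0.35, 0, 0, 0, 70, 0, 0, 0, 0, 0, 0, 40, 0, 0, 0, 0, 0, 0, 0, 0, 0, 0, 0, 0, 0, 0, 0, 0, 0, 0, 0, 0, 0, 0, 0, 0, 0, 0, 0, 0, 0, 0, 0, 0, 0, 0, 0, 0, 0, 0, 0, 0, 0, 0]

```text
t: 10.23
tool_pos: [0.4428, -0.2051, 0.0074]
orientation: [-0.427, 3.111, -0.002]
force: [-0.2, -0.5, 4.6]
opening: 0.0261
gripper_force: 25.0
```

apply_moves:
  steps: [0, 0, 0, 0, 0, 0, 0, 0, 0, 0, 0, 0, 0, 0, 0, 0, -0.3, 0, 0, 0, 0, 0, 0, -0.7, 0, 0, 0, 0, 0, 0, -0.9, 0, 0, 0, 0, 0, 0, 0, 0, 0, 0, 0, 0, 0, 0, 0, 0, 0, 0]

```text
t: 10.82
tool_pos: [0.4434, -0.2052, 0.0654]
orientation: [-0.427, 3.11, -0.003]
force: [0.0, -0.1, -1.4]
opening: 0.0253
gripper_force: 25.0
```

```bash
python3 g.py 0.5385 0.267 0.0625 0.137
```

```text
t 10.82 pos [ 0.4434 -0.2052  0.0654] yaw 0.273 Rz [ 0.003 -0.002 -1.   ] d [-7.3  14.3   0.08] az 1.3 open 0.0253 F [ 0.  -0.1 -1.4] gf 25.0
```

apply_moves:
  steps: [-0.46, 0.89, 0, 0, 0, 0, 0, -0.46, 0.89, 0, 0, 0, 0, 0, -0.46, 0.89, 0, 0, 0, 0, 0, -0.46, 0.89, 0, 0, 0, 0, 0, -0.46, 0.89, 0, 0, 0, 0, 0, -0.46, 0.89, 0, 0, 0, 0, 0, -0.46, 0.89, 0, 0, 0, 0, 0, -0.46, 0.89, 0, 0, 0, 0, 0, -0.46, 0.89, 0, 0, 0, 0, 0, -0.46, 0.89, 0, 0, 0, 0, 0, -0.46, 0.89, 0, 0, 0, 0, 0, -0.46, 0.89, 0, 0, 0, 0, 0]

```text
t: 11.82
tool_pos: [0.5139, 0.15, 0.0618]
orientation: [0.427, -3.109, 0.0]
force: [-0.0, -0.6, -1.4]
opening: 0.0257
gripper_force: 25.0
```

apply_moves:
  steps: [-0.46, 0.89, 0, 0, 0, 0, 0, -0.46, 0.89, 0, 0, 0, 0, 0, -0.46, 0.89, 0, 0, 0, 0, 0, -0.46, 0.89, 0, 0, 0, 0, 0, 0, 0, 0, 0, 0, 0.7, 0, 0, 0, 0, 0, 0, 0.6, 0, 0, 0, 0, 0, 0, 0, 0, 0, 0, 0, 0, 0, 0, 0]

```text
t: 12.48
tool_pos: [0.5384, 0.266, 0.0619]
orientation: [0.218, -3.131, 0.001]
force: [-0.0, 0.1, -2.3]
opening: 0.026
gripper_force: 25.0
```

```bash
python3 - <<'E'
from h import *
save("wrist","w5")
E
python3 g.py 0.538 0.2667 0.0145 0.137
```

```text
t 12.53 pos [0.5387 0.2659 0.0623] yaw 0.139 Rz [-0.002 -0.001 -1.   ] d [0.02 0.03 1.59] az 0.02 open 0.0255 F [-0.3 -0.2 -1.5] gf 25.0
```

View pics/w5.png

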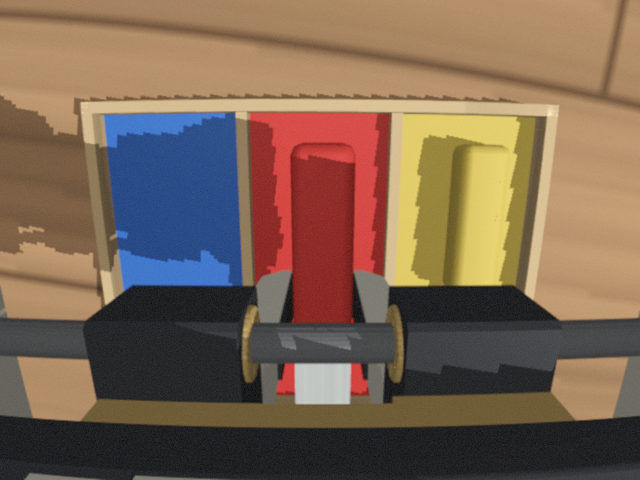

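The red chisel is over the red bay, centred (handle columns 291–355, bay 250–390) and parallel to the walls. Lowering it now.

apply_moves:
  steps: [0, 0, 0.6, 0, 0, 0, 0, 0, 0, 0.5, 0, 0, 0, 0, 0, 0, 0.3, 0, 0, 0, 0, 0, 0, 0.15, 0, 0, 0, 0, 0, 0, 0.07, 0, 0, 0, 0, 0, 0, 0, 0, 0, 0, 0, 0, 0, 0, 0, 0, 0, 36, 0, 0, 0, 0, 0, 0, 36, 0, 0, 0, 0, 0, 0, 36, 0, 0, 0, 0, 0, 0, 36]

```text
t: 13.37
tool_pos: [0.5399, 0.2664, 0.0152]
orientation: [-0.215, 3.134, 0.0]
force: [-0.5, -0.0, 0.3]
opening: 0.0335
gripper_force: 0.0
```

apply_moves:
  steps: [0, 0, -0.4, 0, 0, 0, 36, 0, 0, -0.8, 0, 0, 0, 36, 0, 0, -1, 0, 0, 0, 36, 0, 0, -0.8, 0, 0, 0, 60, 0, 0, 0, 0, 0, 0, 70]

```text
t: 13.78
tool_pos: [0.5434, 0.2679, 0.1126]
orientation: [-0.214, 3.124, 0.005]
force: [0.8, 1.3, 0.9]
opening: 0.0421
gripper_force: 0.0
```

```bash
python3 - <<'E'
from h import *
save("wrist","w6")
E
python3 g.py 0.6229 -0.303 0.1 0.249
```

```text
t 13.83 pos [0.5424 0.2675 0.11  ] yaw 0.137 Rz [ 0.007  0.003 -1.   ] d [ -0.06 -19.21   0.3 ] az -1.07 open 0.0466 F [-0.4 -0.6 -0.2] gf 0.0
```

View pics/w6.png

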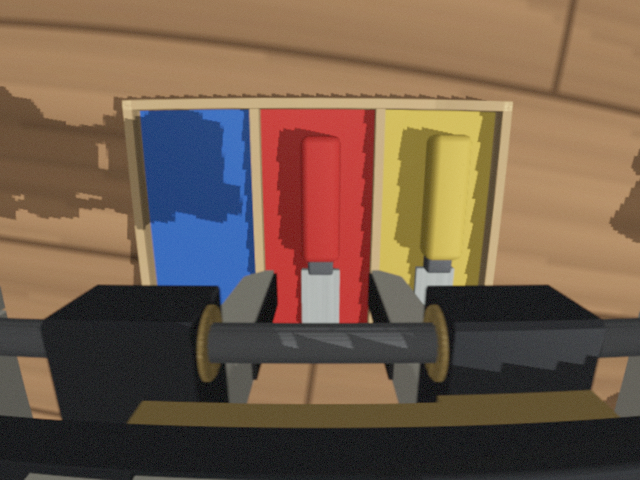

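Red and yellow both lie in their bays (red handle columns 302–340, yellow 427–470). Next is the blue chisel.

apply_moves:
  steps: [-0.01, -0.96, 0, 0, 0, 0, 70, -0.01, -0.96, 0, 0, 0, 0, 70, -0.01, -0.96, 0, 0, 0, 0, 70, -0.01, -0.96, 0, 0, 0, 0, 70, -0.01, -0.96, 0, 0, 0, 0, 70, -0.01, -0.96, 0, 0, 0, 0, 70, -0.01, -0.96, 0, 0, 0, 0, 70, -0.01, -0.96, 0, 0, 0, 0, 70, -0.01, -0.96, 0, 0, 0, 0, 70, -0.01, -0.96, 0, 0, 0, 0, 70, -0.01, -0.96, 0, 0, 0, 0, 70, -0.01, -0.96, 0, 0, 0, 0, 70]

```text
t: 14.83
tool_pos: [0.5896, -0.0768, 0.1041]
orientation: [0.215, -3.133, -0.001]
force: [1.1, -0.3, 0.3]
opening: 0.0652
gripper_force: 0.0
```

apply_moves:
  steps: [-0.01, -0.96, 0, 0, 0, 0, 70, -0.01, -0.96, 0, 0, 0, 0, 70, -0.01, -0.96, 0, 0, 0, 0, 70, -0.01, -0.96, 0, 0, 0, 0, 70, -0.01, -0.96, 0, 0, 0, 0, 70, -0.01, -0.96, 0, 0, 0, 0, 70, -0.01, -0.96, 0, 0, 0, 0, 70, -0.01, -0.96, 0, 0, 0, 0, 70, 0, 0, 0, 0, 0, -0.5, 70, 0, 0, 0, 0, 0, -0.57, 70, 0, 0, 0, 0, 0, 0, 70]

```text
t: 15.75
tool_pos: [0.6232, -0.3038, 0.1036]
orientation: [0.392, -3.115, -0.002]
force: [0.6, 0.6, 0.6]
opening: 0.065
gripper_force: 0.0
```

```bash
python3 - <<'E'
from h import *
im=save("wrist","w7");blobs(im,eyes.calibration("wrist"),400,10**9,.024)
E
python3 g.py 0.6229 -0.303 0.006 0.249
```

```text
red 1862 [459. 280.] mean [ 0.6254 -0.2056] rect [ 0.6293 -0.2062] [0.044 0.031] axis 0.667
yellow 1795 [611. 245.] mean [ 0.5749 -0.1066] rect [ 0.5779 -0.1053] [0.064 0.027] axis 0.273
blue 3651 [318. 271.] mean [ 0.6424 -0.3022] rect [ 0.6433 -0.3021] [0.074 0.024] axis 0.249
t 15.8 pos [ 0.6234 -0.3033  0.1038] yaw 0.247 Rz [-0.002  0.001 -1.   ] d [0.01 0.01 3.26] az -0.01 open 0.0652 F [ 0.8  0.3 -0.6] gf 0.0
```

View pics/w7.png

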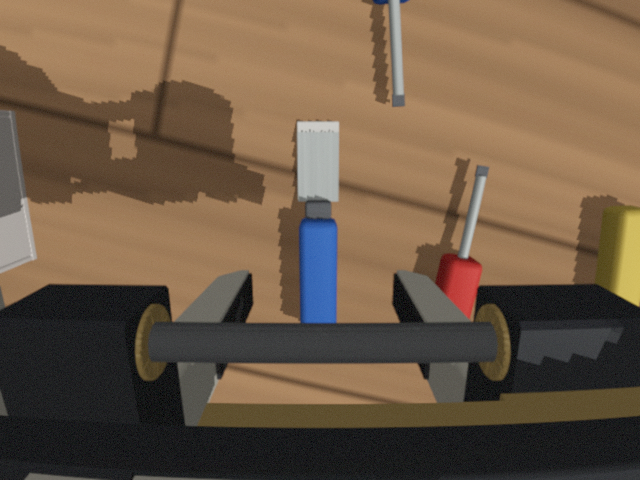

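The blue chisel is centred (column 318, fingers centred at 321) with its blade towards the robot. The red driver at (460,285) is outside the right finger by about 40 mm, measured from the coordinates. Gripping now.

apply_moves:
  steps: [0, -0.05, 0.8, 0, 0, 0, 70, 0, 0, 0.9, 0, 0, 0, 70, 0, 0, 0.7, 0, 0, 0, 70, 0, 0, 0.5, 0, 0, 0, 70, 0, 0, 0.35, 0, 0, 0, 70, 0, 0, 0, 0, 0, 0, 40, 0, 0, 0, 0, 0, 0, 0, 0, 0, 0, 0, 0, 0, 0, 0, 0, 0, 0, 0, 0, 0, 0, 0, 0, 0, 0, 0, 0, 0, 0, 0, 0, 0, 0, 0, 0, 0, 0, 0, 0, 0, 0]

```text
t: 16.8
tool_pos: [0.6251, -0.3053, 0.0085]
orientation: [-0.39, 3.116, -0.002]
force: [-0.9, -1.2, 2.2]
opening: 0.0256
gripper_force: 25.0
```

apply_moves:
  steps: [0, 0, 0, 0, 0, 0, 0, 0, 0, 0, 0, 0, 0, 0, 0, 0, -0.3, 0, 0, 0, 0, 0, 0, -0.7, 0, 0, 0, 0, 0, 0, -0.9, 0, 0, 0, 0, 0, 0, 0, 0, 0, 0, 0, 0, 0, 0, 0, 0, 0, 0]

```text
t: 17.38
tool_pos: [0.6259, -0.3056, 0.067]
orientation: [-0.389, 3.114, -0.004]
force: [0.9, -0.1, -1.0]
opening: 0.0259
gripper_force: 25.0
```

```bash
python3 g.py 0.5654 0.1855 0.0625 0.137
```

```text
t 17.38 pos [ 0.6259 -0.3056  0.067 ] yaw 0.249 Rz [ 0.004 -0.002 -1.   ] d [-2.08 16.36  0.11] az 1.07 open 0.0259 F [ 0.9 -0.1 -1. ] gf 25.0
```

apply_moves:
  steps: [-0.13, 0.96, 0, 0, 0, 0, 0, -0.13, 0.96, 0, 0, 0, 0, 0, -0.13, 0.96, 0, 0, 0, 0, 0, -0.13, 0.96, 0, 0, 0, 0, 0, -0.13, 0.96, 0, 0, 0, 0, 0, -0.13, 0.96, 0, 0, 0, 0, 0, -0.13, 0.96, 0, 0, 0, 0, 0, -0.13, 0.96, 0, 0, 0, 0, 0, -0.13, 0.96, 0, 0, 0, 0, 0, -0.13, 0.96, 0, 0, 0, 0, 0, -0.13, 0.96, 0, 0, 0, 0, 0, -0.13, 0.96, 0, 0, 0, 0, 0]

```text
t: 18.38
tool_pos: [0.5829, 0.043, 0.0627]
orientation: [0.389, -3.114, -0.001]
force: [-0.1, -0.8, -1.8]
opening: 0.0256
gripper_force: 25.0
```

apply_moves:
  steps: [-0.13, 0.96, 0, 0, 0, 0, 0, -0.13, 0.96, 0, 0, 0, 0, 0, -0.13, 0.96, 0, 0, 0, 0, 0, -0.13, 0.96, 0, 0, 0, 0, 0, -0.13, 0.96, 0, 0, 0, 0, 0, 0, 0, 0, 0, 0, 0.5, 0, 0, 0, 0, 0, 0, 0.57, 0, 0, 0, 0, 0, 0, 0, 0, 0, 0, 0, 0, 0, 0, 0]

```text
t: 19.13
tool_pos: [0.567, 0.1858, 0.063]
orientation: [0.217, -3.132, 0.001]
force: [-0.3, 0.1, -0.7]
opening: 0.0255
gripper_force: 25.0
```

```bash
python3 - <<'E'
from h import *
save("wrist","w8")
E
python3 g.py 0.5654 0.1855 0.0145 0.137
```

```text
t 19.18 pos [0.5673 0.1856 0.0633] yaw 0.139 Rz [-0.002 -0.    -1.   ] d [0.06 0.01 1.63] az 0.01 open 0.0259 F [-0.5  0.5 -0.9] gf 25.0
```

View pics/w8.png

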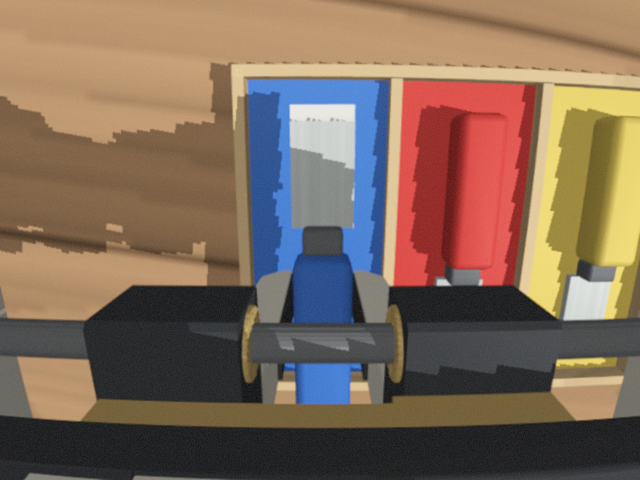

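The blue chisel is centred over the blue bay (blade columns 290–355, bay 248–388) and parallel to the walls. Lowering it now.

apply_moves:
  steps: [0.05, 0, 0.6, 0, 0, 0, 0, 0, 0, 0.5, 0, 0, 0, 0, 0, 0, 0.3, 0, 0, 0, 0, 0, 0, 0.15, 0, 0, 0, 0, 0, 0, 0.07, 0, 0, 0, 0, 0, 0, 0, 0, 0, 0, 0, 0, 0, 0, 0, 0, 0, 36, 0, 0, 0, 0, 0, 0, 36, 0, 0, 0, 0, 0, 0, 36, 0, 0, 0, 0, 0, 0, 36]

```text
t: 20.02
tool_pos: [0.567, 0.1858, 0.0161]
orientation: [-0.215, 3.134, 0.0]
force: [0.4, -0.5, -0.7]
opening: 0.0334
gripper_force: 0.0
```

apply_moves:
  steps: [0, 0, -0.4, 0, 0, 0, 36, 0, 0, -0.8, 0, 0, 0, 36, 0, 0, -1, 0, 0, 0, 36, 0, 0, -1, 0, 0, 0, 60, 0, -1, -0.5, 0, 0, 0, 70, 0, -1, 0, 0, 0, 0, 70, 0, -1, 0, 0, 0, 0, 70, 0, -1, 0, 0, 0, 0, 70, 0, -1, 0, 0, 0, 0, 70, 0, -1, 0, 0, 0, 0, 70, 0, -1, 0, 0, 0, 0, 70, 0, 0, 0, 0, 0, 0, 70]

```text
t: 21.02
tool_pos: [0.596, -0.0274, 0.1281]
orientation: [-0.209, 3.133, -0.004]
force: [0.3, 0.3, -0.7]
opening: 0.0651
gripper_force: 0.0
```

```bash
python3 - <<'E'
from h import *
im=save("top","top9");blobs(im,eyes.calibration("top"),150,700)
cv2.imwrite("pics/crop9.png",cv2.cvtColor(cv2.resize(im[130:330,100:480],None,fx=2.1,fy=2.1,interpolation=cv2.INTER_CUBIC),cv2.COLOR_RGB2BGR))
E
```

```text
red 453 [399. 177.] mean [ 0.6488 -0.1968] rect [ 0.6484 -0.1969] [0.084 0.027] axis 0.102
red 1024 [172. 208.] mean [0.5344 0.2863] rect [0.5442 0.2816] [0.173 0.048] axis 0.156
yellow 406 [147. 184.] mean [0.5777 0.3415] rect [0.5583 0.3494] [0.116 0.068] axis 0.633
yellow 475 [134. 220.] mean [0.4976 0.355 ] rect [0.498  0.3535] [0.105 0.044] axis 0.184
blue 471 [448. 288.] mean [ 0.4196 -0.3101] rect [ 0.4201 -0.3101] [0.08  0.025] axis 0.331
```

View pics/crop9.png

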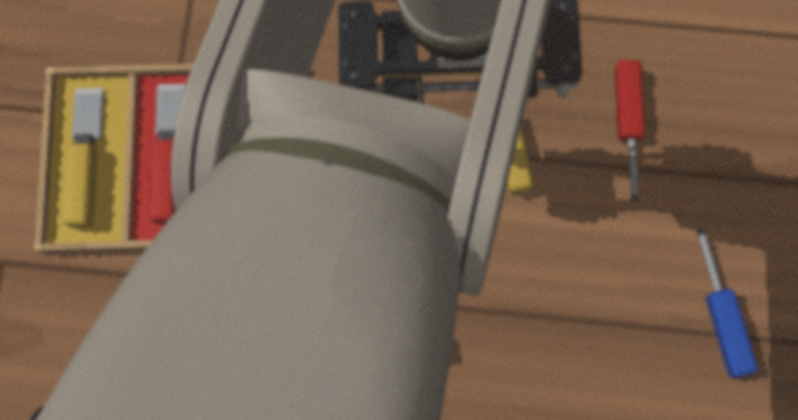

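The arm hides the blue bay in this view. Yellow and red look right, and the red and blue drivers have not moved. I'll swing the arm aside for one last look.

apply_moves:
  steps: [0, -1, 0, 0, 0, 0, 70, 0, -1, 0, 0, 0, 0, 70, 0, -1, 0, 0, 0, 0, 70, 0, -1, 0, 0, 0, 0, 70, 0, -1, 0, 0, 0, 0, 70, 0, -1, 0, 0, 0, 0, 70, 0, -1, 0, 0, 0, 0, 70, 0, -1, 0, 0, 0, 0, 70, 0, -1, 0, 0, 0, 0, 70, 0, 0, 0, 0, 0, 0, 70, 0, 0, 0, 0, 0, 0, 70]

```text
t: 21.98
tool_pos: [0.6323, -0.2902, 0.1271]
orientation: [-0.212, 3.134, 0.0]
force: [0.8, 1.2, -0.0]
opening: 0.0654
gripper_force: 0.0
```

```bash
python3 - <<'E'
from h import *
im=save("top","top10");blobs(im,eyes.calibration("top"),150,3000)
cv2.imwrite("pics/crop10.png",cv2.cvtColor(cv2.resize(im[140:270,100:370],None,fx=2.9,fy=2.9,interpolation=cv2.INTER_CUBIC),cv2.COLOR_RGB2BGR))
E
```

```text
red 270 [398. 171.] mean [ 0.662 -0.193] rect [ 0.6571 -0.1953] [0.067 0.026] axis -0.034
red 2118 [181. 209.] mean [0.5316 0.261 ] rect [0.5426 0.263 ] [0.172 0.072] axis 0.118
yellow 1208 [142. 209.] mean [0.5223 0.3437] rect [0.5318 0.3458] [0.169 0.069] axis 0.044
yellow 360 [343. 201.] mean [ 0.5822 -0.0814] rect [ 0.5824 -0.0817] [0.081 0.024] axis 0.305
blue 1402 [219. 201.] mean [0.5575 0.1824] rect [0.5533 0.18  ] [0.168 0.067] axis 0.195
```

View pics/crop10.png

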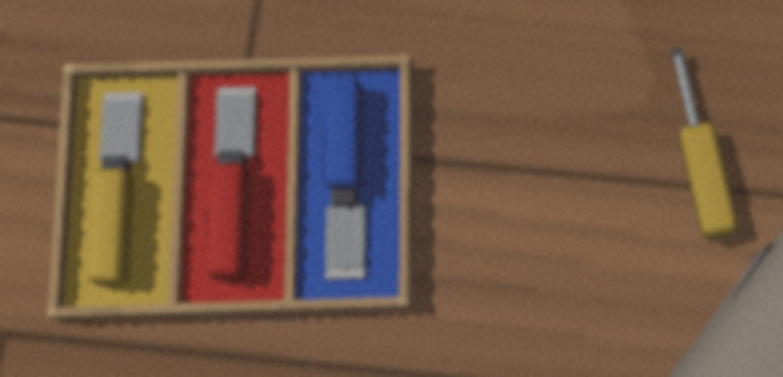

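Each chisel lies flat in its own bay, centred lengthwise to within about 5 mm, and the drivers are where they were. Handing in.

```bash
python3 -c "
from plant import robot
print(robot.close_job())"
```

```text
the job is handed in; nothing more can be done
None
```

All three chisels were set down flat in the bays of their own colours, the screwdrivers stayed where they lay, and the job was handed in at about 22 s of the 96 s allowed; no verdict came back.

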